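# Dial the nut jar wide open and tip the hazelnuts into the bowl

### The job

Pour all six hazelnuts out of the tilting glass jar into the white bowl, spilling none. With the jar still upright, turn the dial on its lid so that the largest opening lies squarely over the pouring window, and slide the bowl under the place where the jar will pour; then tip the jar right over by its crank, shaking it a little until it is empty, and swing it back fully upright. Leave the bowl standing upright on the worktop and the other things where they are.

Things in the scene. Friction and masses are not known exactly. Their poses are not given: they have to be found in the camera images.
- stand: Fixed wooden stand of the tilting nut jar; origin on the worktop below the jar's axis. Base board 176 mm (x) by 125 mm (y from -30 to +95 mm; from 0 between the uprights), 16 mm high; two uprights at x = +-69 mm (12 mm thick, 40 mm wide), 190 mm high, carry the jar between them. Its -x side (crank) faces the robot; the jar pours to its -y side.
- pivot (a point): Middle of the jar's tilt axis, 170 mm above the worktop over the stand's origin; the axis runs along the stand's x.
- pour_point (a point): Point on the worktop (z = 0), 90 mm from the stand's origin along its -y, over which the tipped jar pours; the bowl's centre belongs here. The lowest part of the tipping jar passes 70 mm above the worktop.
- jar (a joint): Tilt of the glass jar about the stand's x axis, rad: 0 = upright, at its stop; grows as the mouth goes over to the stand's -y side; 2.2 = fully tipped, at its stop (mouth down to -y). Stays where left: stiff pivot, 0.35 N m, 4 N at the crank. Hazelnuts roll out from about 1.8 on. Upright, the jar is 94 mm across and spans 95 to 248 mm above the worktop.
- crank_grip (a point): Middle of the crank's handle: dark wooden rod 16 mm thick, 52 mm long, along the stand's x, 118 mm in front (-x) of its origin, 90 mm from the tilt axis, on a steel arm (at 85 to 92 mm along -x). Turns with the jar: upright it is 78 mm to +y of the axis and 45 mm above it; fully tipped 82 mm to -y and 37 mm above; it passes over the top between.
- jar_mouth (a point): Centre of the dial's upper face on the jar's axis: 84.5 mm from the pivot, 254 mm above the worktop while the jar is upright.
- dial (a joint): Angle of the green dial (92 mm disc, 3 mm) on the jar's cap, rad, anticlockwise from above: 0 = its largest opening (a 110 degree fan, 42 mm deep) is exactly over the cap's equal window, at the lid's edge on the stand's -y side, by the raised lip (7 mm over the dial). 2.09: the 14 mm hole. Starts 1.55 to 2.25 (too small for hazelnuts); +-2.6, no clicks, friction 0.03 N m.
- dial_peg (a point): Top centre of the black round peg on the dial: 12 mm thick, standing 24 mm above the dial's face, 35 mm from the axis, opposite the largest opening. At dial 0 it points to the stand's +y; at angle q it is turned anticlockwise from there by q. About 1 N moves it; pushed clockwise from its start to 0 it presses the jar against its upright stop.
- bowl: Loose white round ceramic bowl, straight-sided: 150 mm across the rim, 52 mm high, 4.5 mm wall, flat foot 116 mm across, inner floor 6 mm above its underside; origin at the centre of its underside, its z up. 0.24 to 0.48 kg; slides when pushed at its side. Under the jar, keep the gripper on its far side from the jar (which stands 254 mm high).
- hazelnut_0: One of six equal loose hazelnuts, 20 mm thick, in the jar at the start; origin at its centre.
- hazelnut_1: One of six equal loose hazelnuts, 20 mm thick, in the jar at the start; origin at its centre.
- hazelnut_2: One of six equal loose hazelnuts, 20 mm thick, in the jar at the start; origin at its centre.
- hazelnut_3: One of six equal loose hazelnuts, 20 mm thick, in the jar at the start; origin at its centre.
- hazelnut_4: One of six equal loose hazelnuts, 20 mm thick, in the jar at the start; origin at its centre.
- hazelnut_5: One of six equal loose hazelnuts, 20 mm thick, in the jar at the start; origin at its centre.
- jar_jam: Bystander: small jam jar with white cap, 68 mm across, 84 mm high; origin under its centre.
- kitchen_timer: Bystander: round cream timer with red knob, 70 mm across, 41 mm high; origin under its centre.
- dough_cutter_0: Bystander: round metal dough cutter, 74 mm across, 32 mm high; origin under its centre.
- measuring_cup_0: Bystander: blue plastic measuring cup with flat handle, 74 x 135 x 42 mm; origin under its centre.

How it is judged:
On the way, in this order (a step that is already met when the one before it is completed fails the run):
1. jar upright, dial's largest opening over the window (within 0.25 rad), bowl standing under the pouring place (centre within 35 mm of the pour point) (value of joint jar below 0.2 rad and value of joint dial between -0.25 and 0.25 rad and horizontal distance between bowl and pour_point below 0.035 m and angle between bowl's own z axis and vertical below 0.15 rad), for 0.2 s.
2. jar tipped right over (beyond 1.9 rad) (value of joint jar above 1.9 rad), for 0.2 s.
At the end, for the whole second after the job is handed in: All six hazelnuts lie at rest in the bowl (centres within 65 mm of its axis, below 60 mm height), the bowl stands upright (within 0.1 rad) and still on the worktop, and the jar is back upright (tilt below 0.12 rad) (horizontal distance between each of hazelnut_0, hazelnut_1, hazelnut_2, hazelnut_3, hazelnut_4, hazelnut_5 and bowl below 0.065 m and height (world z) of each of hazelnut_0, hazelnut_1, hazelnut_2, hazelnut_3, hazelnut_4, hazelnut_5 below 0.06 m and linear speed of each of hazelnut_0, hazelnut_1, hazelnut_2, hazelnut_3, hazelnut_4, hazelnut_5 below 0.05 m/s and value of joint jar below 0.12 rad and angle between bowl's own z axis and vertical below 0.1 rad and height (world z) of bowl between -0.01 and 0.01 m and linear speed of bowl below 0.03 m/s); the robot touches nothing.
It fails at once if a hazelnut is spilt outside the bowl ((height (world z) of hazelnut_0 below 0.05 m and horizontal distance between hazelnut_0 and bowl above 0.07 m) or (height (world z) of hazelnut_1 below 0.05 m and horizontal distance between hazelnut_1 and bowl above 0.07 m) or (height (world z) of hazelnut_2 below 0.05 m and horizontal distance between hazelnut_2 and bowl above 0.07 m) or (height (world z) of hazelnut_3 below 0.05 m and horizontal distance between hazelnut_3 and bowl above 0.07 m) or (height (world z) of hazelnut_4 below 0.05 m and horizontal distance between hazelnut_4 and bowl above 0.07 m) or (height (world z) of hazelnut_5 below 0.05 m and horizontal distance between hazelnut_5 and bowl above 0.07 m)).
It fails at once if the jam jar, timer, dough cutter or measuring cup is moved by more than 30 mm (distance of any of jar_jam, kitchen_timer, dough_cutter_0, measuring_cup_0 from where it was at the start of the episode above 0.03 m).
It also fails if it takes over 72 s, if anything falls off the work surface, if the arm or the gripper's body presses on something with over 40 N, if the wrist force passes 120 N, or if a joint passes its speed limit or range.

### The arm

A 6-joint arm with a two-finger parallel gripper is mounted at the origin on a cart in front of the work surface, level with it; the furniture and walls round the work are solid. World frame = base frame: x ahead of the robot, y to its left, z up, the work surface at z = 0. Lengths are in m, angles in rad, forces in N, time in s.
With the tool pointing down it reaches from about 0.375 to 0.9 m from the base axis. Payload 3.1 kg.
Tool frame: the origin (TCP) lies at the very end of the fingers, on their centre line; the grasp point (between the pads) lies 19 mm behind it; z points along the fingers, y is the line along which they close (so a half turn about z gives the same grasp; the last joint's range is limited). The gripper opens to 85 mm and grips with 20 to 120 N. Pads are 22 mm wide; open, the fingers measure 114 mm over their backs; the gripper's body (76 mm by 85 mm) begins 54 mm behind the grasp point. The pads swing forward as they close: fully open they stand 13 mm farther back than shut.
Start: joints at [0.99, 0.527, 1.433, -0, 1.181, -0.178], TCP at [0.245, 0.575, 0.231] pointing down, gripper open.
Joint ranges: [-3.08, 3.08], [-0.75, 2.2], [0.22, 2.44], [-1.43, 4.57], [0, 2.65], [-2.85, 2.85]. Speed limits (rad/s): [2.79, 2.79, 3.14, 3.14, 3.14, 3.14].

### API

Orientations are given as a unit quaternion [x, y, z, w].
In Python, from station import sense, snapshot, camera_params, sign_off gives the robot as it stands.
- The arm moves only by the shell command python3 -m handwheel 'ROWS' [OPENING] [FORCE]. ROWS is JSON, a list that holds one entry, the list of rows, each a list of 4 numbers: the shift along the tool's x, y, z in units of 25 mm (1.0 is 25 mm), then the turn about the tool's z in units of 6 degrees (1.0 is 6 degrees). A call has 1 to 20 rows; each row shifts and turns the commanded pose from where the row before left it, along the tool's axes as they then stand; what a row does not reach is not made up. A row lasts 1/8 s, in which the tool goes at most 62.5 mm and 10.7 degrees, less where a joint would pass 70% of its speed; a pose out of reach is approached as far as the arm can. A call is refused whole if a number of a shift passes 1 or a number of a turn 1, either way. A call with a gripper value outside its range is refused whole. OPENING is the finger opening in mm, from 0 to 85.4, set as the call begins (- or left out, the last holds). The fingers move at their own pace and stop on an object; FORCE is the grip in N (left out, the last holds). Time passes only in rows, so rows that do not move let the fingers close. It gives the time, the measured TCP pose, the force, the opening and the grip force at its end, in the units of the state.
- sense(): the state, without advancing time (a new reading comes with each control period).
- snapshot(name): name is "side" or "top"; returns (picture, depth): 400x640x3 uint8, red, green, blue; 400x640 float32, m along the optical axis (not along the pixel's ray), 0 where there is no reading.
- camera_params(name): a dict with "mtx" (3x3 intrinsics, pixels), "extrinsics" (4x4, takes a point from camera to world coordinates). Camera axes: x right, y up, looking along -z (the intrinsics and any distortion apply to the point x, -y, -z); pixel columns grow to the right and rows downward; lengths in m; the calibration is good to about 2 mm. A picture is of the moment at which its call begins. camera_params takes no time and is no camera call.
- sign_off(): hands the job in; it is judged then, once.
The state is a dict: "t": time; "q": joint angles; "qd": joint speeds; "tau": joint torques, N m; "tcp_pos": TCP position; "tool_rot": TCP orientation; "force": force on the tool from outside, world axes, zero at the start; "ft_torque": the same for the moment, N m; "finger_gap": opening from 0.0 (shut) to 1.0 (fully open); "gripper_force": force on a finger pad.
Only numpy, scipy, OpenCV 4.12 (cv2) and the standard library are available. Lean on these libraries where they do the work, as an engineer would, in place of code of your own. Each camera call takes 0.05 s, during which the arm holds its last target. There are 200 camera calls.

## Working session

There is one attempt and no reset: what is moved stays moved. The work goes in short steps, Python scripts to look and compute and a shell command to move; the robot and the scene stay as the last step left them, time stands still between calls to the robot, and variables do not carry over. Pictures are saved under pics/ and viewed, at most 10 in all, crops included, and the job is handed in when it is done.

```bash
mkdir -p pics; cat > h.py <<'E'
import numpy as np, cv2
from station import sense, snapshot, camera_params
def grab(n):
    p,d=snapshot(n); return p,d
def pts(n,d):
    c=camera_params(n);K=np.array(c["mtx"]);E=np.array(c["extrinsics"])
    v,u=np.mgrid[:d.shape[0],:d.shape[1]]
    X=np.stack([(u-K[0,2])/K[0,0]*d,-(v-K[1,2])/K[1,1]*d,-d],-1)
    return X@E[:3,:3].T+E[:3,3]
def save(n,p): cv2.imwrite('pics/'+n+'.png',p[...,::-1])
E
python3 - <<'E'
from h import *
for n in("top","side"):
    p,d=grab(n); save(n+'0',p); np.savez('/tmp/'+n,p=p,d=d)
    c=camera_params(n); print(n,c)
s=sense(); print(s)
E
```

```text
top {'mtx': array([[403.68008672,   0.        , 316.64801152],
       [  0.        , 403.68008672, 203.56933249],
       [  0.        ,   0.        ,   1.        ]]), 'extrinsics': array([[ 6.72319668e-05,  9.93674804e-01, -1.12295942e-01,
         4.35793158e-01],
       [-9.99990810e-01, -4.14571902e-04, -4.26712662e-03,
         2.86509688e-02],
       [-4.28669096e-03,  1.12295197e-01,  9.93665645e-01,
         1.29274369e+00],
       [ 0.00000000e+00,  0.00000000e+00,  0.00000000e+00,
         1.00000000e+00]])}
side {'mtx': array([[373.58189892,   0.        , 314.36690762],
       [  0.        , 373.58189892, 195.66000141],
       [  0.        ,   0.        ,   1.        ]]), 'extrinsics': array([[ 0.16822303,  0.8072793 , -0.56568643,  0.00190963],
       [-0.98570075,  0.13208423, -0.10463166, -0.05990586],
       [-0.00974872,  0.575199  ,  0.81795542,  0.99235158],
       [ 0.        ,  0.        ,  0.        ,  1.        ]])}
{'t': 0.1, 'q': array([ 9.89511295e-01,  5.28401728e-01,  1.43379340e+00, -4.54234284e-06,
        1.18139002e+00, -1.78499310e-01]), 'qd': array([-0.00083924, -0.00347354, -0.0028302 ,  0.00039783, -0.00197875,
       -0.00084042]), 'tau': array([ 2.91248871e-04, -4.43307853e+01, -1.78586036e+01, -1.72827054e-04,
        3.86157029e-03, -1.15285648e-06]), 'tcp_pos': array([0.24459926, 0.57444074, 0.23040783]), 'tool_rot': array([ 2.00033288e-01,  9.79788595e-01, -9.25997645e-04, -3.67477951e-04]), 'force': array([ 0.42602481, -0.43160796,  0.16862866]), 'ft_torque': array([0.02064862, 0.00639211, 0.00266435]), 'gripper_force': 0.0, 'finger_gap': 0.9966053297905038}
```

View pics/top0.png

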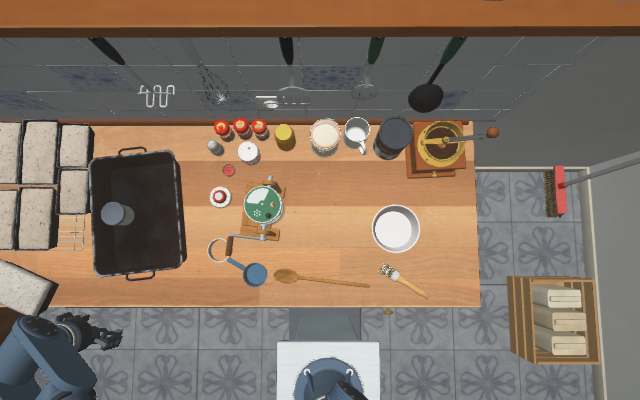

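View pics/side0.png

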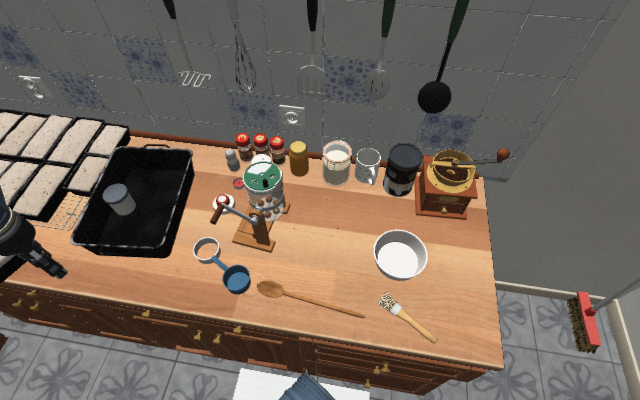

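The top view shows the jar at (262,203), the bowl at (396,229), the crank handle near (229,245), the dough cutter at (218,250) and the measuring cup at (255,273). I'll measure these next.

```bash
python3 - <<'E'
from h import *
z=np.load('/tmp/top.npz');p,d=z['p'],z['d'];P=pts('top',d)
s=np.load('/tmp/side.npz');sp,sd=s['p'],s['d'];S=pts('side',sd)
hsv=cv2.cvtColor(p,cv2.COLOR_RGB2HSV)
def box(P,u0,u1,v0,v1):
    m=np.zeros(P.shape[:2],bool);m[v0:v1,u0:u1]=1;return m
# dial
g=(hsv[...,0]>60)&(hsv[...,0]<100)&(hsv[...,1]>70)&box(P,230,300,170,235)&(abs(P[...,2]-.254)<.012)
c=cv2.findNonZero(g.astype(np.uint8)); print('green n',g.sum(), 'z',np.median(P[g][:,2]))
(x,y),r=cv2.minEnclosingCircle(np.float32(P[g][:,:2])); print('dial c',x,y,r)
b=(P[...,2]>.262)&(P[...,2]<.30)&box(P,230,300,170,235); print('peg/lip',P[b][:,:3].round(3)[:60:2].tolist(), b.sum())
# crank handle cloud
for n,Q,bx,im in(('top',P,(215,240,230,262),p),('side',S,(205,240,198,228),sp)):
    m=box(Q,*bx)&(Q[...,2]>.17)&(Q[...,2]<.26); q=Q[m]; print(n,'crank',m.sum(),q.mean(0),q.min(0),q.max(0))
    L=cv2.fitLine(np.float32(q),cv2.DIST_HUBER,0,.01,.01).ravel();print(L)
# upright tops z~.19, base
m=box(P,235,295,170,245)&(abs(P[...,2]-.19)<.006);q=P[m];print('upr',m.sum());
for lab in(q[q[:,0]<.4+.04],q[q[:,0]>=.44]): 
    if len(lab):print(lab.mean(0),cv2.minAreaRect(np.float32(lab[:,:2])))
m=box(P,235,300,170,245)&(abs(P[...,2]-.016)<.004);q=P[m];print('base',m.sum(),cv2.minAreaRect(np.float32(q[:,:2])))
# bowl rim
m=box(P,365,430,198,258)&(P[...,2]>.045)&(P[...,2]<.06);q=P[m];print('bowl',m.sum(),cv2.minEnclosingCircle(np.float32(q[:,:2])),q.mean(0))
# objects
for n,bx,z0 in(('cutter',(200,232,236,268),.022),('cup',(222,275,255,292),.03),('timer',(205,236,184,212),.03),('jam',(270,300,120,155),.06),('saucewhite',(235,262,138,166),.02)):
    m=box(P,*bx)&(P[...,2]>z0);q=P[m];print(n,m.sum(),q.min(0).round(3),q.max(0).round(3))
t=cv2.resize(p[165:295,190:310],None,fx=5,fy=5,interpolation=cv2.INTER_CUBIC)[:600];u=cv2.resize(sp[150:260,190:310],None,fx=5,fy=5,interpolation=cv2.INTER_CUBIC)
save('crop',t);save('crop2',u)
E
```

```text
green n 572 z 0.25379374917821274
dial c 0.5528789758682251 0.17539122700691223 0.04527907818555832
peg/lip [[0.569, 0.127, 0.263], [0.551, 0.125, 0.263], [0.541, 0.127, 0.263], [0.527, 0.161, 0.276], [0.527, 0.156, 0.275], [0.528, 0.132, 0.263], [0.524, 0.158, 0.278], [0.524, 0.154, 0.276], [0.522, 0.158, 0.277], [0.522, 0.154, 0.273], [0.519, 0.161, 0.278], [0.519, 0.156, 0.275], [0.517, 0.159, 0.269], [0.518, 0.155, 0.263]] 27
top crank 145 [0.45038845 0.26312035 0.21952515] [0.42047953 0.2408243  0.20994273] [0.4761404  0.27558413 0.22556363]
[ 0.972723   -0.2294288  -0.03424026  0.44788426  0.26411986  0.22005244]
side crank 216 [0.45406    0.25576161 0.21509814] [0.41966749 0.21940299 0.18896657] [0.47793334 0.27669791 0.22559149]
[ 0.8212852  -0.49654832 -0.28094548  0.452067    0.2578215   0.21729393]
upr 120
[0.53292917 0.17658265 0.18825492] ((0.5403881072998047, 0.16583967208862305), (0.06791869550943375, 0.170693501830101), 75.8258056640625)
base 489 ((0.5566628575325012, 0.2072521150112152), (0.12425614893436432, 0.1751977801322937), 83.20067596435547)
bowl 292 ((0.49992451071739197, -0.20851019024848938), 0.074991874396801) [ 0.50065807 -0.21582323  0.05077197]
cutter 211 [0.394 0.029 0.023] [0.471 0.376 1.293]
cup 197 [0.324 0.029 0.03 ] [0.436 0.324 1.293]
timer 135 [0.436 0.029 0.03 ] [0.621 0.36  1.293]
jam 384 [0.436 0.029 0.06 ] [0.81  0.165 1.293]
saucewhite 428 [0.436 0.029 0.02 ] [0.792 0.275 1.293]
```

View pics/crop.png

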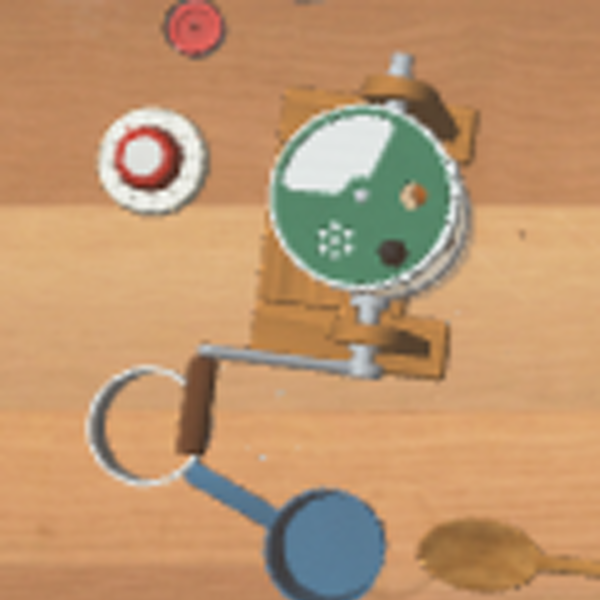

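View pics/crop2.png

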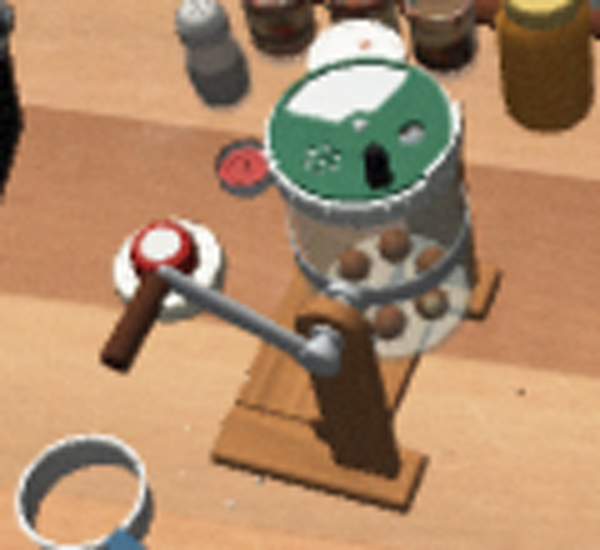

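The stand origin is about (0.553, 0.175) with yaw about −0.12. The dial centre and the base board agree on this. The peg is at about (0.522, 0.157), so the dial reads about 2.2, and the bowl is at (0.500, −0.2085). I'll turn the dial first: raise the tool, turn it, then go over to the peg.

```bash
cat >> h.py <<'E'
from scipy.spatial.transform import Rotation as R
def to(x,y,z,xang=None):
    s=sense();r=R.from_quat(s["tool_rot"]);m=r.as_matrix()
    dl=m.T@(np.array([x,y,z])-s["tcp_pos"])/.025
    xa=np.degrees(np.arctan2(m[1,0],m[0,0]))
    print('t',round(s['t'],2),'tcp',s['tcp_pos'].round(4),'xang',xa.round(2),'units',dl.round(2),'F',s['force'].round(1),'gap',round(s['finger_gap']*85.4,1))
    if xang is not None: print('turn units',round(-(((xang-xa+180)%360)-180)/6,2))
E
python3 -m handwheel '[[[0,0,-0.4,-1],[0,0,-0.4,-1],[0,0,-0.4,-1],[0,0,-0.4,-1],[0,0,-0.4,-1],[0,0,-0.4,-1],[0,0,-0.4,-1],[0,0,-0.4,-1],[0,0,-0.4,-1]]]' 36 20
python3 -m handwheel '[[[-0.05,-1,0,0],[-0.05,-1,0,0],[-0.05,-1,0,0],[-0.05,-1,0,0],[-0.05,-1,0,0],[-0.05,-1,0,0],[-0.05,-1,0,0],[-0.05,-1,0,0],[-0.05,-1,0,0],[-0.05,-1,0,0],[-0.05,-1,0,0],[-0.05,-1,0,0],[-0.05,-1,0,0],[-0.05,-1,0,0],[-0.05,-1,0,0],[-0.05,-1,0,0],[-0.05,-1,0,0],[-0.05,-1,0,0],[-0.05,-0.6,0,0],[-0.05,-0.4,0,0]]]'
python3 -c "
from h import *
to(.5225,.157,.264,210.5)"
```

```text
t: 1.23
tcp_pos: [0.2447, 0.5746, 0.321]
tool_rot: [-0.268, 0.963, -0.001, -0.001]
force: [-0.3, -0.3, -0.2]
finger_gap: 0.422
gripper_force: 0.0
t: 3.72
tcp_pos: [0.5106, 0.1799, 0.321]
tool_rot: [-0.266, 0.964, 0.0, -0.0]
force: [0.4, -0.6, 0.4]
finger_gap: 0.418
gripper_force: 0.0
t 3.73 tcp [0.5106 0.1799 0.321 ] xang -149.11 units [ 0.06 -1.03  2.28] F [ 0.4 -0.6  0.4] gap 35.7
turn units 0.06
```

```bash
python3 -m handwheel '[[[0.06,-0.5,0,0],[0,-0.53,0,0],[0,0,0,0],[0,0,0.6,0],[0,0,0.6,0],[0,0,0.6,0],[0,0,0.48,0],[0,0,0,0]]]'
python3 -m handwheel '[[[0,0,0,0],[0,0,0,0],[0,0,0,0],[0,0,0,0],[0,0,0,0]]]' 0 20
python3 - <<'E'
from h import *
to(.5225,.157,.264,210.5)
E
```

```text
t: 4.72
tcp_pos: [0.5216, 0.1575, 0.2629]
tool_rot: [-0.267, 0.964, 0.0, -0.002]
force: [-0.4, -0.4, -0.7]
finger_gap: 0.425
gripper_force: 0.0
t: 5.35
tcp_pos: [0.5228, 0.1575, 0.2648]
tool_rot: [-0.267, 0.964, -0.0, 0.001]
force: [0.6, -0.2, 2.6]
finger_gap: 0.126
gripper_force: 20.1
t 5.35 tcp [0.5228 0.1575 0.2648] xang -149.08 units [ 0.02 -0.01  0.03] F [ 0.6 -0.2  2.6] gap 10.8
turn units 0.07
```

```bash
python3 -m handwheel '[[[-0.008,0.147,0,1],[-0.008,0.147,0,1],[-0.008,0.147,0,1],[-0.008,0.147,0,1],[-0.008,0.147,0,1],[-0.008,0.147,0,1],[-0.008,0.147,0,1],[-0.008,0.147,0,1],[-0.008,0.147,0,1],[-0.008,0.147,0,1]]]'
python3 -m handwheel '[[[-0.008,0.147,0,1],[-0.008,0.147,0,1],[-0.008,0.147,0,1],[-0.008,0.147,0,1],[-0.008,0.147,0,1],[-0.008,0.147,0,1],[-0.008,0.147,0,1],[-0.008,0.147,0,1],[-0.008,0.147,0,1],[-0.008,0.147,0,1],[-0.002,0.03,0,0.2],[0,0,0,0]]]'
python3 - <<'E'
from h import *
to(.553+.0042,.175+.0348,.264,83.2)
E
```

```text
t: 6.6
tcp_pos: [0.5221, 0.1927, 0.2647]
tool_rot: [0.253, 0.968, -0.0, 0.0]
force: [-0.0, -0.1, 1.4]
finger_gap: 0.127
gripper_force: 20.3
t: 8.1
tcp_pos: [0.5531, 0.211, 0.2647]
tool_rot: [0.708, 0.706, 0.001, 0.0]
force: [-0.3, 3.0, 4.1]
finger_gap: 0.124
gripper_force: 20.4
t 8.1 tcp [0.5531 0.211  0.2647] xang 89.79 units [-0.05  0.16  0.03] F [-0.3  3.   4.1] gap 10.6
turn units 1.1
```

```bash
python3 -m handwheel '[[[0,0.16,0,1],[0,0,0,0]]]'
python3 -m handwheel '[[[0,0,0,0],[0,0,0,0],[0,0,0,0],[0,0,-1,0],[0,0,-1,0],[0,0,-1,0]]]' 36
python3 - <<'E'
from h import *
to(.5,-.2785,.12,90)
p,d=grab('top');P=pts('top',d);save('top1',p)
u=cv2.resize(p[165:295,190:310],None,fx=5,fy=5,interpolation=cv2.INTER_CUBIC)[:400];save('crop3',u)
E
```

```text
t: 8.35
tcp_pos: [0.5572, 0.2108, 0.2648]
tool_rot: [0.744, 0.668, 0.001, 0.0]
force: [0.6, 0.9, 4.1]
finger_gap: 0.125
gripper_force: 20.4
t: 9.1
tcp_pos: [0.5567, 0.2104, 0.3397]
tool_rot: [0.745, 0.667, -0.0, -0.0]
force: [-0.1, 0.5, -0.4]
finger_gap: 0.419
gripper_force: 0.0
t 9.1 tcp [0.5567 0.2104 0.3397] xang 83.74 units [-19.68  -0.12   8.8 ] F [-0.1  0.5 -0.4] gap 35.8
turn units -1.04
```

View pics/crop3.png

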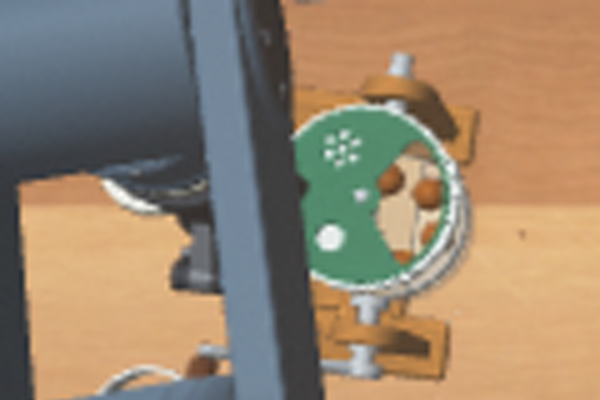

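The dial is right: the fan opening faces the pouring side, around (410,205) in the crop. Next I'll push the bowl with the fingers wide open, as a two-point cradle from its −y side.

```bash
python3 -m handwheel '[[[-1,0,0,0.3],[-1,0,0,0],[-1,0,0,0],[-1,0,0,0],[-1,0,0,0],[-1,0,0,0],[-1,0,0,0],[-1,0,0,0],[-1,0,0,0],[-1,0,0.6,0],[-1,0,0.6,0],[-1,0,0.6,0],[-1,0,0.6,0],[-1,0,0.6,0],[-1,0,0.6,0],[-1,0,0.6,0],[-1,0,0.6,0],[-1,0,0.6,0],[-1,0,0.6,0],[-1,0,0.6,0]]]' 85
python3 -m handwheel '[[[-1,0,0,0],[-0.3,0.15,0,0],[0,0,0,0]]]'
python3 - <<'E'
from h import *
to(.4843,-.3174,.03,81.8)
E
```

```text
t: 11.65
tcp_pos: [0.4869, -0.2852, 0.1732]
tool_rot: [0.755, 0.656, -0.0, -0.0]
force: [0.5, 0.2, 0.2]
finger_gap: 0.997
gripper_force: 0.0
t: 12.02
tcp_pos: [0.4871, -0.3179, 0.1749]
tool_rot: [0.755, 0.655, 0.0, 0.001]
force: [1.2, -0.0, 0.1]
finger_gap: 0.998
gripper_force: 0.0
t 12.03 tcp [ 0.4871 -0.3179  0.1749] xang 81.89 units [ 0.01 -0.12  5.8 ] F [ 1.2 -0.   0.1] gap 85.2
turn units 0.01
```

```bash
python3 -m handwheel '[[[0,-0.12,1,0],[0,0,1,0],[0,0,1,0],[0,0,1,0],[0,0,1,0],[0,0,1,0],[0,0,0.2,0],[0,0,0,0],[0.3,0,0,0],[0.3,0,0,0],[0.3,0,0,0],[0.3,0,0,0],[0.3,0,0,0],[0.3,0,0,0]]]'
python3 -m handwheel '[[[0.5,0,0,0],[0.5,0,0,0],[0.6,0,0,0],[0.6,0,0,0],[0.7,0,0,0],[0.7,0,0,0],[0.7,0,0,0],[0.7,0,0,0],[0.7,0,0,0],[0.7,0,0,0],[0.7,0,0,0],[0.7,0,0,0],[0.6,0,0,0],[0.5,0,0,0],[0.4,0,0,0],[0.3,0,0,0],[0,0,0,0]]]'
cat > bowl.py <<'E'
from h import *
p,d=grab('top');P=pts('top',d)
m=np.zeros(d.shape,bool);m[150:265,270:440]=1
hsv=cv2.cvtColor(p,cv2.COLOR_RGB2HSV)
m&=(P[...,2]>.044)&(P[...,2]<.06)&(hsv[...,1]<60)&(hsv[...,2]>120)
q=np.float32(P[m][:,:2]);k=(q[:,1]<.18)
q=q[k]
A=np.c_[2*q,np.ones(len(q))];s=np.linalg.lstsq(A,(q**2).sum(1),rcond=None)[0]
print('bowl n',len(q),s[:2],np.sqrt(s[2]+s[0]**2+s[1]**2),cv2.minEnclosingCircle(q),'to pour',np.array([.5423,.0856])-s[:2])
save('bowl%d'%int(sense()['t']*10),p)
to(.5317,.0123,.02,81.8)
E
python3 bowl.py; ls pics
```

```text
t: 13.78
tcp_pos: [0.4905, -0.2724, 0.0194]
tool_rot: [0.755, 0.656, 0.0, 0.001]
force: [0.1, -1.9, 0.6]
finger_gap: 0.999
gripper_force: 0.8
t: 15.9
tcp_pos: [0.5235, -0.034, 0.0192]
tool_rot: [0.755, 0.656, 0.0, -0.0]
force: [-0.3, 0.0, 0.6]
finger_gap: 0.998
gripper_force: 0.0
bowl n 89 [0.66571923 0.02534338] 0.09946570788446825 ((0.6745193600654602, -0.001552167464978993), 0.17212684452533722) to pour [-0.12341923  0.06025662]
t 15.95 tcp [ 0.5235 -0.0343  0.0192] xang 81.92 units [ 1.89  0.06 -0.03] F [-0.5  0.2 -0.2] gap 85.2
turn units 0.02
bowl159.png
crop.png
crop2.png
crop3.png
side0.png
top0.png
top1.png
```

View pics/bowl159.png

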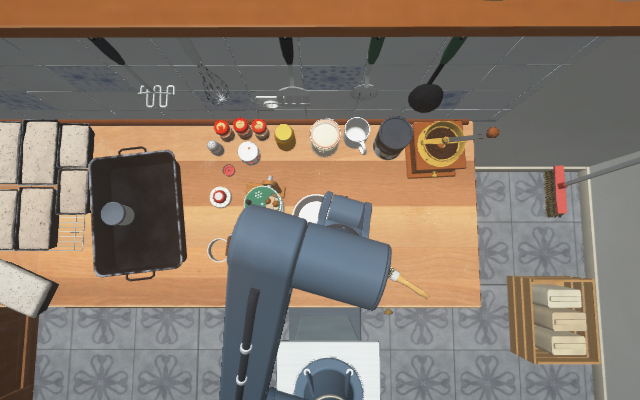

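The bowl's far rim shows at (312,200), about where expected. I'll finish the push, back off, lift clear and measure.

```bash
sed -i 's/m\[150:265,270:440\]=1/m[185:255,283:350]=1/' bowl.py
python3 -m handwheel '[[[0.4,0,0,0],[0.4,0,0,0],[0.4,0,0,0],[0.4,0,0,0],[0.25,0,0,0],[0,0,0,0]]]'
python3 -m handwheel '[[[-0.5,0,0,0],[-0.5,0,0,0],[-1,0,0,0],[-1,0,0,0],[-1,0,0,0],[-1,0,0,0],[-1,0,0,0],[-1,0,0,0],[0,0,0,0]]]'
python3 bowl.py
```

```text
t: 16.7
tcp_pos: [0.5301, 0.0119, 0.0193]
tool_rot: [0.755, 0.656, 0.0, -0.0]
force: [0.6, -0.4, -0.3]
finger_gap: 0.998
gripper_force: 0.0
t: 17.82
tcp_pos: [0.5054, -0.165, 0.0194]
tool_rot: [0.757, 0.654, 0.0, 0.001]
force: [-0.5, 0.4, 0.0]
finger_gap: 1.0
gripper_force: 0.0
bowl n 162 [0.5388692  0.08337224] 0.07107280846778957 ((0.5393011569976807, 0.08381816744804382), 0.0744648277759552) to pour [0.0034308  0.00222776]
t 17.88 tcp [ 0.5051 -0.1636  0.0193] xang 81.74 units [ 7.11  0.04 -0.03] F [ 0.3  0.1 -0.2] gap 84.8
turn units -0.01
```

```bash
python3 -m handwheel '[[[0,0,-0.8,-1],[0,0,-0.8,-1],[0,0,-0.8,-1],[0,0,-0.8,-1],[0,0,-0.8,-1],[0,0,-0.8,-1],[0,0,-0.8,-1],[0,0,-0.8,-1],[0,0,-0.8,-1],[0,0,-0.8,-1],[0,0,-0.8,-1],[0,0,-0.8,-1],[0,0,-0.8,-1],[0,0,-0.8,-1],[0,0,-0.8,-1],[0,0,0,-0.25],[0,0,0,0]]]' 40
python3 -m handwheel '[[[0.26,0.99,0,0],[0.26,0.99,0,0],[0.26,0.99,0,0],[0.26,0.99,0,0],[0.26,0.99,0,0],[0.26,0.99,0,0],[0.26,0.99,0,0],[0.26,0.99,0,0],[0.26,0.99,0,0],[0.26,0.99,0,0],[0.26,0.99,0,0],[0.26,0.99,0,0],[0.26,0.99,0,0],[0.26,0.99,0,0],[0.26,0.99,0,0],[0.26,0.99,0,0],[0.26,0.99,0,0],[0,0,0,0]]]'
python3 - <<'E'
from h import *
to(.445,.2665,.200,173.2)
E
```

```text
t: 20.0
tcp_pos: [0.5048, -0.1613, 0.3184]
tool_rot: [0.058, 0.998, 0.0, -0.001]
force: [0.2, 0.3, -0.6]
finger_gap: 0.468
gripper_force: 0.0
t: 22.25
tcp_pos: [0.4428, 0.2695, 0.318]
tool_rot: [0.056, 0.998, -0.0, -0.001]
force: [-0.3, 0.3, -0.3]
finger_gap: 0.467
gripper_force: 0.0
t 22.25 tcp [0.4428 0.2695 0.318 ] xang 173.53 units [-0.11 -0.1   4.72] F [-0.3  0.3 -0.3] gap 39.9
turn units 0.05
```

```bash
python3 -m handwheel '[[[-0.11,-0.1,0.7,0],[0,0,0.8,0],[0,0,0.8,0],[0,0,0.8,0],[0,0,0.8,0],[0,0,0.5,0],[0,0,0.3,0],[0,0,0,0]]]'
python3 -m handwheel '[[[0,0,0,0],[0,0,0,0],[0,0,0,0],[0,0,0,0],[0,0,0,0]]]' 0 30
python3 - <<'E'
from h import *
to(.445,.2665,.200,173.2)
E
```

```text
t: 23.25
tcp_pos: [0.4463, 0.2654, 0.2015]
tool_rot: [0.058, 0.998, -0.0, -0.0]
force: [-0.5, -0.3, 0.1]
finger_gap: 0.465
gripper_force: 0.0
t: 23.88
tcp_pos: [0.447, 0.2666, 0.2026]
tool_rot: [0.057, 0.998, 0.001, 0.001]
force: [-0.3, 4.9, 6.1]
finger_gap: 0.176
gripper_force: 30.2
t 23.88 tcp [0.447  0.2666 0.2026] xang 173.41 units [ 0.08 -0.01  0.1 ] F [-0.3  4.9  6.1] gap 15.0
turn units 0.04
```

```bash
python3 -m handwheel '[[[0,-0.205,-0.316,0],[0,-0.237,-0.293,0],[0,-0.267,-0.267,0],[0,-0.293,-0.237,0],[0,-0.316,-0.205,0],[0,-0.336,-0.171,0],[0,-0.352,-0.135,0],[0,-0.364,-0.098,0],[0,-0.372,-0.059,0],[0,-0.376,-0.02,0],[0,0,0,0]]]'
cat > arc.py <<'E'
from h import *
s=sense();e=np.array([.1187,.993]);ly=(s['tcp_pos'][:2]-[.553,.175])@e
lx=(s['tcp_pos'][:2]-[.553,.175])@[.993,-.1187]
dz=s['tcp_pos'][2]+.0135-.170  # tcp to rod
print('t',s['t'],'local',lx,ly,dz,'r',np.hypot(ly,dz),'jar rad',np.arctan2(dz,ly)-np.radians(30),'F',s['force'].round(1),s['gripper_force'],s['finger_gap']*85.4)
E
python3 arc.py
```

```text
t: 25.25
tcp_pos: [0.4381, 0.1892, 0.2483]
tool_rot: [0.058, 0.998, 0.002, 0.001]
force: [-1.2, 4.5, 9.4]
finger_gap: 0.176
gripper_force: 31.9
t 25.25 local -0.11572764198067213 0.00041831420186969656 0.09177486711723495 r 0.09177582046028038 jar rad 1.0426395352810367 F [-1.2  4.5  9.4] 31.898744702339172 15.032092446870273
```

```bash
python3 -m handwheel '[[[0,-0.376,0.02,0],[0,-0.372,0.059,0],[0,-0.364,0.098,0],[0,-0.352,0.135,0],[0,-0.336,0.171,0],[0,-0.316,0.205,0],[0,-0.146,0.118,0],[0,-0.146,0.118,0],[0,-0.133,0.133,0],[0,-0.133,0.133,0],[0,-0.119,0.147,0],[0,-0.119,0.147,0],[0,-0.102,0.158,0],[0,-0.102,0.158,0],[0,-0.08,0.15,0],[0,-0.08,0.15,0],[0,0,0,0],[0,0,0,0]]]'
python3 arc.py
python3 - <<'E'
from h import *
p,d=grab('side');q,_=grab('top')
save('tip',np.hstack([cv2.resize(p[140:300,210:370],(400,400)),cv2.resize(q[150:270,230:350],(400,400))]))
E
```

```text
t: 27.5
tcp_pos: [0.4288, 0.1077, 0.1944]
tool_rot: [0.058, 0.998, 0.001, 0.001]
force: [2.1, 6.5, 0.8]
finger_gap: 0.176
gripper_force: 31.8
t 27.5 local -0.11536029426408255 -0.08157157239758095 0.03789068213544891 r 0.08994234384372812 jar rad 2.1831404669364973 F [2.1 6.5 0.8] 31.776569187641144 15.04366464965488
```

View pics/tip.png

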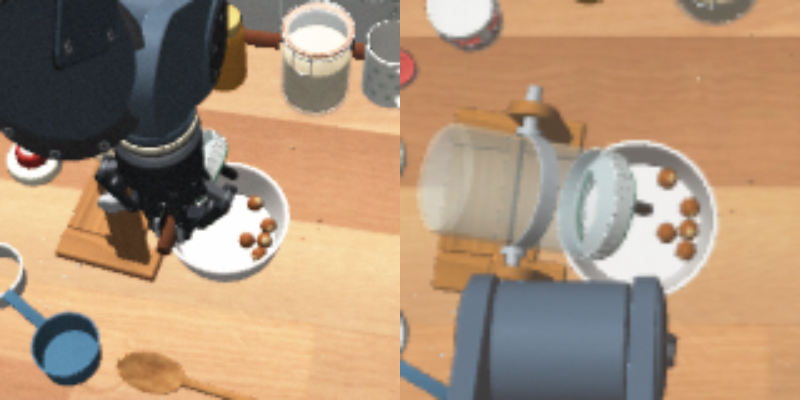

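Five hazelnuts are in the bowl, around (675,215) in the right-hand panel. The sixth may still be in the jar, so I'll shake it.

```bash
python3 -m handwheel '[[[0,0.18,-0.33,0],[0,0.21,-0.31,0],[0,-0.21,0.31,0],[0,-0.18,0.33,0],[0,0.18,-0.33,0],[0,0.21,-0.31,0],[0,-0.21,0.31,0],[0,-0.18,0.33,0],[0,0.18,-0.33,0],[0,0.21,-0.31,0],[0,-0.21,0.31,0],[0,-0.18,0.33,0],[0,0,0,0],[0,0,0,0],[0,0,0,0],[0,0,0,0]]]'
python3 arc.py
python3 - <<'E'
from h import *
p,d=grab('side');q,_=grab('top')
save('tip2',np.hstack([cv2.resize(p[140:300,210:370],(400,400)),cv2.resize(q[150:270,230:350],(400,400))]))
E
```

```text
t: 29.6
tcp_pos: [0.4287, 0.1075, 0.1943]
tool_rot: [0.058, 0.998, 0.001, 0.001]
force: [3.5, 3.2, -0.7]
finger_gap: 0.174
gripper_force: 31.5
t 29.6 local -0.11544388508155923 -0.08176284494971287 0.03784091941597312 r 0.09009493879523399 jar rad 2.1845357756011774 F [ 3.5  3.2 -0.7] 31.460104286670685 14.892835225418155
```

View pics/tip2.png

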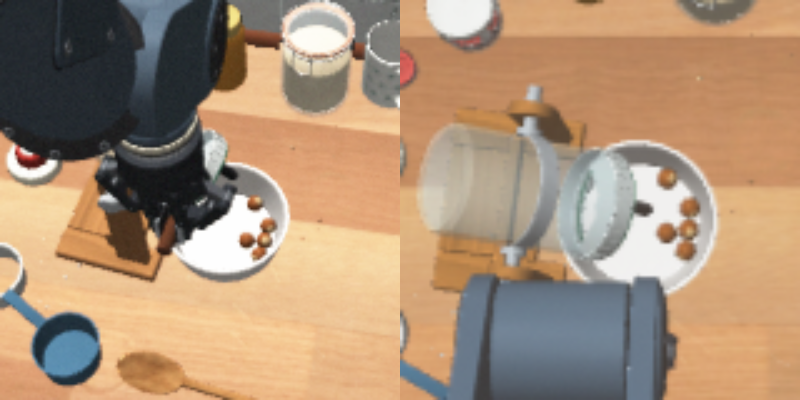

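```bash
python3 -m handwheel '[[[0,0.171,-0.336,0],[0,0.205,-0.316,0],[0,0.237,-0.293,0],[0,0.267,-0.267,0],[0,0.293,-0.237,0],[0,0.316,-0.205,0],[0,0.336,-0.171,0],[0,0.352,-0.135,0],[0,0.364,-0.098,0],[0,0.372,-0.059,0],[0,0.376,-0.02,0]]]'
python3 -m handwheel '[[[0,0.376,0.02,0],[0,0.372,0.059,0],[0,0.364,0.098,0],[0,0.352,0.135,0],[0,0.336,0.171,0],[0,0.316,0.205,0],[0,0.293,0.237,0],[0,0.267,0.267,0],[0,0.237,0.293,0],[0,0.205,0.316,0],[0,0,0,0],[0,0,0,0]]]'
python3 arc.py
python3 - <<'E'
from h import *
p,d=grab('side');q,_=grab('top')
save('back',np.hstack([cv2.resize(p[140:300,210:370],(400,400)),cv2.resize(q[150:270,230:350],(400,400))]))
E
```

```text
t: 31.08
tcp_pos: [0.4377, 0.1855, 0.2488]
tool_rot: [0.057, 0.998, -0.004, 0.001]
force: [2.9, -7.7, -0.3]
finger_gap: 0.172
gripper_force: 31.0
t: 32.58
tcp_pos: [0.4465, 0.264, 0.2021]
tool_rot: [0.057, 0.998, -0.002, -0.0]
force: [4.2, -2.8, -1.7]
finger_gap: 0.174
gripper_force: 35.4
t 32.575 local -0.11629336867667431 0.07576525255511321 0.04561088617080325 r 0.08843487113139285 jar rad 0.018291993004782903 F [ 4.2 -2.8 -1.7] 35.41659951210022 14.83315297330711
```

View pics/back.png

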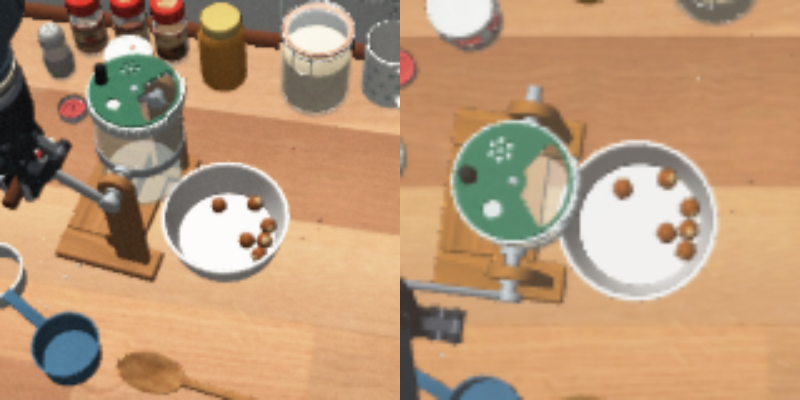

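All six hazelnuts are in the bowl and the jar is empty. I'll press the crank lightly to its stop, release it and lift clear.

```bash
python3 -m handwheel '[[[0,0.06,0.1,0],[0,0.03,0.05,0],[0,0,0,0],[0,0,0,0]]]'
python3 arc.py
python3 -m handwheel '[[[0,0,0,0],[0,0,0,0],[0,0,0,0],[0,0,0,0],[0,0,-0.5,0],[0,0,-1,0],[0,0,-1,0],[0,0,-1,0],[0,0,-1,0],[0,0,0,0],[0,0,0,0]]]' 44
python3 - <<'E'
from h import *
p,d=grab('top');P=pts('top',d);q,e=grab('side');S=pts('side',e)
m=np.zeros(d.shape,bool);m[170:235,230:300]=1
hsv=cv2.cvtColor(p,cv2.COLOR_RGB2HSV)
g=(hsv[...,0]>60)&(hsv[...,0]<100)&(hsv[...,1]>70)&m&(abs(P[...,2]-.254)<.03)
A=P[g];c=np.linalg.lstsq(np.c_[A[:,:2],np.ones(len(A))],A[:,2],rcond=None)[0];print('dial plane slope',c,len(A))
to(.445,.2665,.2)
save('fin',np.hstack([cv2.resize(q[140:300,210:370],(400,400)),cv2.resize(p[150:270,230:350],(400,400))]))
E
```

```text
t: 33.17
tcp_pos: [0.4467, 0.2657, 0.1992]
tool_rot: [0.057, 0.998, -0.003, 0.0]
force: [2.8, -4.9, 3.4]
finger_gap: 0.172
gripper_force: 36.1
t 33.175 local -0.11630941726844117 0.07745741148911076 0.04268897296522528 r 0.08844206582514433 jar rad -0.019889705866347862 F [ 2.8 -4.9  3.4] 36.11333727836609 14.661876126247847
t: 34.55
tcp_pos: [0.4461, 0.2681, 0.311]
tool_rot: [0.057, 0.998, -0.0, -0.0]
force: [0.5, 0.0, -0.1]
finger_gap: 0.516
gripper_force: 0.0
dial plane slope [0.00201675 0.02126684 0.24889236] 564
t 34.65 tcp [0.4459 0.268  0.3103] xang 173.42 units [ 0.02 -0.06  4.41] F [ 0.3 -0.9  1.1] gap 43.9
```

View pics/fin.png

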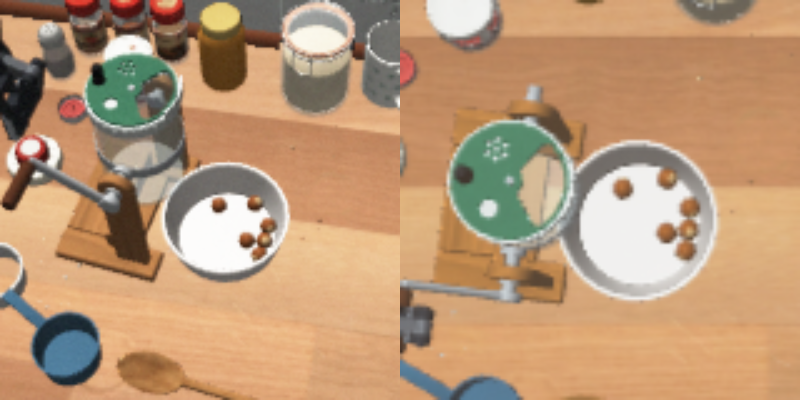

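The jar is upright, with the dial plane sloping only about 0.02 rad. Six hazelnuts are in the bowl, and the gripper is clear at z = 0.31.

```bash
python3 -c "
from station import sign_off
print(sign_off())"
```

```text
the job is handed in; nothing more can be done
None
```

Job handed in at about 35 s: the last pictures show all six hazelnuts in the upright bowl, the jar empty and back upright, and the gripper touching nothing; the hand-in returned no verdict.

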